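# Switch the classroom voltage stabiliser over to its orange setting

### The job

Switch the voltage stabiliser on the classroom desk over to its orange setting: reach into the round guard on its top, push the sprung knob down gently until you feel it meet its seat (15 N is enough, do not overload the seat), turn it clockwise while you hold it down until it stops at the orange mark, then let it come all the way up again so that it latches there. Do not force the knob round against its latch when it is not pushed down far enough, do not lean hard on the case or its guard, and leave the other things on the desk where they are.

Things in the scene. Friction and masses are not known exactly. Their poses are not given: they have to be found in the camera images.
- stabiliser: grey-green steel case of the voltage stabiliser, fixed, 220 (x) x 260 (y) x 120 mm high, with a dark steel guard ring 10 mm high on its top. Origin: centre of its underside, z up; its front, with meter and lamps, faces its -x
- guard (a point): centre of the mouth of the guard ring, level with its upper rim, 130 mm above the desk, 30 mm towards the front (-x) from the centre of the case; same axes as the case. The opening is round, 84 mm across, straight-walled, 70 mm deep. The knob sits in it exactly on its axis. How deep differs every time and is not measured (see the recess floor): it must be felt for
- recess_floor (a point): centre of the floor of the guarded opening, under the knob (60 mm above the desk). Knob: grey flange 60 mm across, on it an upright black bar 50 long, 14 wide, 12 mm high, white pointer line on one half. Raised, its flange's upper face lies 14 to 24 mm below the guard's rim, the bar's top 2 to 12 mm. Pinch the bar from above across its 14 mm; fingertips can go down to touch the flange
- turn (a joint): knob's rotation, rad, growing clockwise from above. Its white pointer, along the bar, points in the case's x-y plane at the angle (pi + 0.85 - value), anticlockwise from the case's +x. Starts at the white marks (0 to 0.40), with free play to about 0.48. Orange mark 1.35, end stop 1.38. From 0.48 to about 1.26 it turns only while pushed down, and cannot rise there. Turns lightly, 0.05 N m
- press (a joint): how far the knob is pushed down, m: 0 fully up. Its spring gives at about 4 N and takes 0.5 N more per mm. The push that frees it for turning is not measured and differs every time, 2.5 to 13 mm (at most 11 N); 1 mm further down it meets a firm seat, felt as a sharp rise in force. 14 N always frees it. Let go at the orange mark, it springs up to 0 and is latched
- overload (a joint): how far the seat under the knob has been forced down, m: 0 at rest. It holds firm until the knob is pushed with about 17 to 23 N in all, then gives; more than 0.0007 is overloading it
- catch (a joint): how far the latch that blocks the knob between the white and orange marks has been forced aside, rad: 0 at rest. It takes 0.1 N m per 0.01 rad; more than 0.04 (0.4 N m), either way, is forcing it. A knob that is pushed down far enough passes under it freely
- textbook: thick tan textbook, 270 x 200 x 22 mm, lying left of the stabiliser; bystander; origin at the centre of its underside
- phone: black phone, 155 x 75 x 9 mm, lying right of the stabiliser; bystander; origin at the centre of its underside
- eraser: white and blue eraser, 55 x 22 x 12 mm, lying on the case top behind the guard; bystander; origin at the centre of its underside
- mug: white mug, 80 mm across, 95 mm high; bystander; origin at the centre of its underside
- pencil_tin: green tin with pencils, 72 mm across, 190 mm high; bystander; origin at the centre of its underside
- duster: wooden blackboard duster, 130 x 50 x 38 mm, lying on the textbook; bystander; origin at the centre of its underside
- chalk_box: cardboard chalk box, 100 x 65 x 50 mm, standing behind the stabiliser; bystander; origin at the centre of its underside

How it is judged:
By the outcome, as a careful person would: the job done as asked, in the order asked, and still so for the second after the job is handed in, with the robot touching nothing.
It also fails if it takes over 58 s, if anything falls off the work surface, if the arm or the gripper's body presses on something with over 40 N, if the wrist force passes 120 N, or if a joint passes its speed limit or range.

### The arm

A 7-joint arm with a two-finger parallel gripper is mounted at the origin on the work surface. World frame = base frame: x ahead of the robot, y to its left, z up, the work surface at z = 0. Lengths are in m, angles in rad, forces in N, time in s.
With the tool pointing down it reaches from about 0.425 to 1.025 m from the base axis. Payload 3.6 kg.
Tool frame: the origin (TCP) lies on the centre line of the jaws, within the pads' length; the fingertips stand 22 mm ahead of it and the grasp point (between the pads) lies 3 mm ahead of it; z points along the fingers, y is the line along which they close (so a half turn about z gives the same grasp; the last joint's range is limited). The gripper opens to 85 mm and grips with 20 to 120 N. Pads are 22 mm wide; open, the fingers measure 114 mm over their backs; the gripper's body (76 mm by 85 mm) begins 54 mm behind the grasp point. The pads swing forward as they close: fully open they stand 13 mm farther back than shut.
Start: joints at [-1.349, 0.591, 0.048, 1.609, -0.033, 0.943, -0.034], TCP at [0.224, 0.689, 0.253] pointing down, gripper open.
Joint ranges: [-2.69, 2.69], [-0.47, 2.24], [-1.27, 1.36], [0.19, 2.51], [-1.53, 4.68], [0.08, 2.07], [-3.09, 3.09]. Speed limits (rad/s): [2.57, 2.57, 3.14, 3.14, 3.14, 3.14, 3.14].

### API

Orientations are given as a 3x3 rotation matrix whose columns are the frame's x, y, z axes.
In Python, from workcell import r, eyes gives the robot as it stands.
- The arm moves only by the shell command python3 -m creep 'ROWS' [FORCE]. ROWS is text: rows parted by semicolons, each of 5 numbers parted by spaces: the shift along the tool's x, y, z as a fraction of full scale, then the turn about the tool's z as a fraction of full scale, then the finger opening in mm, from 0 to 85.4. A call has 1 to 10 rows; each row shifts and turns the commanded pose from where the row before left it, along the tool's axes as they then stand; what a row does not reach is not made up. Full scale, the value 1, is 0.1 m for a shift and 180 degrees for a turn. A row lasts 1/10 s, in which the tool goes at most 50 mm and 8.59 degrees, less where a joint would pass 70% of its speed; a pose out of reach is approached as far as the arm can. A call with a number of a shift or a turn outside -1 to 1 is refused whole. A call with a gripper value outside its range is refused whole. The fingers move at their own pace and stop on an object; FORCE is the grip in N (left out, the last holds). Time passes only in rows, so rows that do not move let the fingers close. It gives the time, the measured TCP pose, the force, the opening and the grip force at its end, in the units of the state.
- r.state(): the state, without advancing time (a new reading comes with each control period).
- eyes.camera(name): name is "side" or "top"; returns a dict with "color" (480x640x3 uint8, red, green, blue), "depth" (480x640 float32, m along the optical axis (not along the pixel's ray), 0 where there is no reading), "fx", "fy", "cx", "cy" (pixels), "R" (3x3) and "t" (3): a world point X has camera coordinates R X + t. Camera axes: x right, y down, z forward; pixel columns grow to the right and rows downward; lengths in m; the calibration is good to about 2 mm. A picture is of the moment at which its call begins.
- r.sign_off(): hands the job in; it is judged then, once.
The state is a dict: "time_s": time; "q": joint angles; "joint_vel": joint speeds; "effort": joint torques, N m; "tcp_pos": TCP position; "orientation": TCP orientation; "ft_force": force on the tool from outside, world axes, zero at the start; "ft_torque": the same for the moment, N m; "gripper_width": finger opening in m; "finger_force": force on a finger pad.
Only numpy, scipy, OpenCV 4.12 (cv2) and the standard library are available. Lean on these libraries where they do the work, as an engineer would, in place of code of your own. Each camera call takes 0.05 s, during which the arm holds its last target. There are 200 camera calls.

## Working session

There is one attempt and no reset: what is moved stays moved. The work goes in short steps, Python scripts to look and compute and a shell command to move; the robot and the scene stay as the last step left them, time stands still between calls to the robot, and variables do not carry over. Pictures are saved under pics/ and viewed, at most 10 in all, crops included, and the job is handed in when it is done.

```bash
mkdir -p pics; cat > h.py <<'E'
from workcell import r, eyes
import numpy as np, cv2
def save(c,n): cv2.imwrite('pics/'+n,c['color'][:,:,::-1])
def ray(c,u,v,z):
    d=c['R'].T@np.array([(u-c['cx'])/c['fx'],(v-c['cy'])/c['fy'],1]); o=-c['R'].T@c['t']
    return o+d*(z-o[2])/d[2]
E
python3 - <<'E'
from h import *
import pickle
for n in('top','side'):
    c=eyes.camera(n); save(c,n+'0.png'); pickle.dump(c,open(n+'0.pkl','wb')); print(n,-c['R'].T@c['t'],c['R'].round(3).tolist(),c['fx'])
s=r.state(); print(s)
E
```

```text
top [ 0.36397439 -0.02173192  1.25297196] [[-0.026, -1.0, -0.012], [-0.981, 0.028, -0.193], [0.194, 0.007, -0.981]] 538.3550044486692
side [-0.0631474  -0.83541628  0.68461767] [[0.786, -0.618, 0.004], [-0.29, -0.375, -0.881], [0.545, 0.691, -0.474]] 514.0307041261303
{'time_s': 0.1, 'q': array([-1.34950557,  0.59202261,  0.04826952,  1.6097245 , -0.03330444,
        0.94270238, -0.03366107]), 'joint_vel': array([-0.00037163, -0.0019201 ,  0.00314115, -0.00187597, -0.00074211,
        0.00084365,  0.00024319]), 'effort': array([ 4.80888775e-03, -5.49992537e+01,  1.55307792e+00, -1.98824519e+01,
        9.68917622e-03,  3.82083250e-03, -8.03191114e-06]), 'tcp_pos': array([0.22421791, 0.68870151, 0.25224632]), 'orientation': array([[-9.50905997e-01,  3.09479379e-01, -5.47271016e-04],
       [ 3.09479849e-01,  9.50903943e-01, -1.97856006e-03],
       [-9.19213721e-05, -2.05079398e-03, -9.99997893e-01]]), 'ft_force': array([0.8767376 , 0.27906625, 0.84155362]), 'ft_torque': array([-0.01978129,  0.00656326, -0.03357348]), 'finger_force': 0.0, 'gripper_width': 0.08505552188994833}
```

View pics/top0.png

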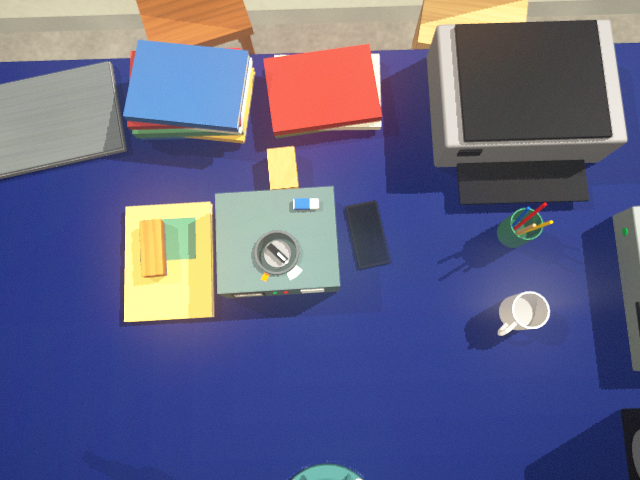

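View pics/side0.png

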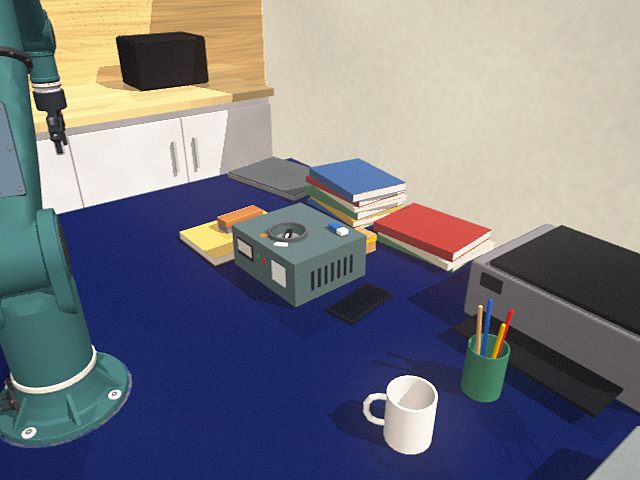

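The top view shows the case around (277,240), the ring at about (277,253), the eraser at (305,204) and the book with the duster on its left. I'll measure the ring, the case yaw and the pointer next.

```bash
python3 - <<'E'
from h import *
import pickle
c=pickle.load(open('top0.pkl','rb')); im=c['color']
cr=im[180:310,205:350]; cv2.imwrite('pics/crop1.png',cv2.resize(cr[:,:,::-1],None,fx=5,fy=5,interpolation=cv2.INTER_CUBIC)[:600])
# top face of case by depth: points with z ~0.12
d=c['depth']; v,u=np.mgrid[0:480,0:640]
P=np.stack([(u-c['cx'])/c['fx']*d,(v-c['cy'])/c['fy']*d,d],-1)-c['t']; W=P@c['R']
m=((abs(W[...,2]-.12)<.006)&(u>200)&(u<350)&(v>170)&(v<310)).astype(np.uint8)
m=cv2.morphologyEx(m,cv2.MORPH_OPEN,np.ones((5,5)))
n,l,s,_=cv2.connectedComponentsWithStats(m);k=1+s[1:,4].argmax()
pts=W[l==k][:,:2]; rect=cv2.minAreaRect((pts*1000).astype(np.float32)); print(rect,np.median(W[l==k][:,2]))
# ring by height 0.13
m2=(W[...,2]>.1255)&(W[...,2]<.135)&(u>235)&(u<320)&(v>222)&(v<285)
q=(W[m2][:,:2]*1000).astype(np.float32); print(m2.sum(),cv2.minEnclosingCircle(q),q.mean(0))
# dark ring contour by colour
g=cv2.cvtColor(im,cv2.COLOR_RGB2HSV); mk=((g[...,2]<85)&(u>240)&(u<315)&(v>220)&(v<285)).astype(np.uint8)
cs,_=cv2.findContours(mk,cv2.RETR_EXTERNAL,cv2.CHAIN_APPROX_NONE); b=max(cs,key=cv2.contourArea); e=cv2.fitEllipse(b); print(e, ray(c,*e[0],.13))
# white pointer
w=((g[...,2]>180)&(g[...,1]<60)&(abs(u-277)<17)&(abs(v-253)<17)); print(list(zip(u[w],v[w])))
E
```

```text
((592.2371215820312, 93.22219848632812), (221.4824676513672, 260.4293212890625), 2.2803311347961426) 0.11879854018719051
359 ((553.4078979492188, 100.03939819335938), 58.8504524230957) [561.4725   92.50388]Traceback (most recent call last):
  File "<stdin>", line 17, in <module>
ValueError: max() iterable argument is empty
```

View pics/crop1.png

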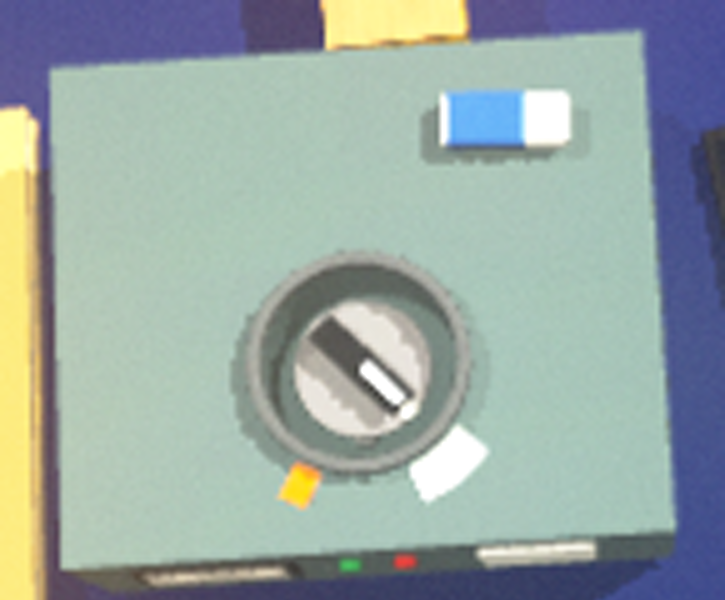

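The ring centre is at about full-image pixel (276.6,252.2). The pointer aims right and down, towards the white marks. The orange mark is at crop (300,485).

```bash
python3 - <<'E'
from h import *
import pickle
c=pickle.load(open('top0.pkl','rb')); im=c['color']; v,u=np.mgrid[0:480,0:640]
print(ray(c,276.6,252.4,.13))
g=cv2.cvtColor(im,cv2.COLOR_RGB2HSV); near=(np.hypot(u-277,v-253)<15)
for th in(70,90): 
    w=near&(g[...,2]<th); print(th,w.sum())
f=lambda x,y:ray(c,205+(x-2)/5,180+(y-2)/5,.122)
for a,b in(((365,367),(400,403)),((325,327),(398,408))):
    p,q=f(*a),f(*b); d=q-p; print(p,q,np.degrees(np.arctan2(d[1],d[0]))%360)
E
python3 -m creep '0 0 0 0 30;-.3 -.27 0 0 30;-.3 -.27 0 0 30;-.3 -.27 0 0 30;-.3 -.27 0 0 30;-.3 -.27 0 0 30;-.3 -.27 0 0 30;-.3 -.27 0 0 30;-.3 -.27 0 0 30;-.3 -.27 0 0 30' 20
```

```text
[0.56028632 0.09047843 0.13      ]
70 0
90 45
[0.56032604 0.0891544  0.122     ] [0.54437076 0.07439341 0.122     ] 222.77339376684492
[0.57817213 0.10612803 0.122     ] [0.54224383 0.07526914 0.122     ] 220.65935257633436
time_s: 1.1
tcp_pos: [0.4066, 0.3732, 0.2534]
orientation: [[-0.951, 0.309, 0.0], [0.309, 0.951, 0.0], [-0.0, 0.0, -1.0]]
ft_force: [0.3, 0.4, -1.1]
gripper_width: 0.0298
finger_force: 0.0
```

```bash
python3 -m creep '-.334 -.315 0 0 30;-.334 -.315 0 0 30;-.334 -.315 0 0 30;-.334 -.315 0 0 30;-.334 -.315 0 0 30;-.334 -.315 0 0 30;-.334 -.315 0 0 30;0 0 0 -.0475 30;0 0 0 -.0475 30;0 0 0 -.0475 30' && python3 -m creep '0 0 0 -.0475 30;0 0 0 -.0475 30;0 0 0 -.0475 30;0 0 0 -.0475 30;0 0 .4 0 30;0 0 .4 0 30;0 0 0 0 30'
python3 - <<'E'
from h import *
import pickle
for n in('top','side'):
    c=eyes.camera(n); pickle.dump(c,open(n+'1.pkl','wb'))
    x=(205,180) if n=='top' else (210,150); cr=c['color'][x[1]:x[1]+120,x[0]:x[0]+150]
    cv2.imwrite(f'pics/{n}1.png',cv2.resize(cr[:,:,::-1],None,fx=5,fy=5,interpolation=cv2.INTER_CUBIC))
s=r.state();print(s['q'],s['ft_force'],s['tcp_pos'])
E
```

```text
time_s: 2.1
tcp_pos: [0.5601, 0.092, 0.2532]
orientation: [[-0.991, -0.137, -0.0], [-0.137, 0.991, -0.0], [0.0, -0.0, -1.0]]
ft_force: [0.4, -0.2, 0.6]
gripper_width: 0.0299
finger_force: 0.0
time_s: 2.8
tcp_pos: [0.5562, 0.0916, 0.169]
orientation: [[-0.745, -0.667, -0.01], [-0.667, 0.745, -0.002], [0.009, 0.005, -1.0]]
ft_force: [-0.7, -0.6, -1.0]
gripper_width: 0.0298
finger_force: 0.0
[-0.15581759  0.50456156 -0.11946825  2.02644221  0.09963228  0.61747374
  1.95864735] [ 0.39803507 -0.69397026  0.13159939] [0.55978399 0.0925935  0.173235  ]
```

View pics/top1.png

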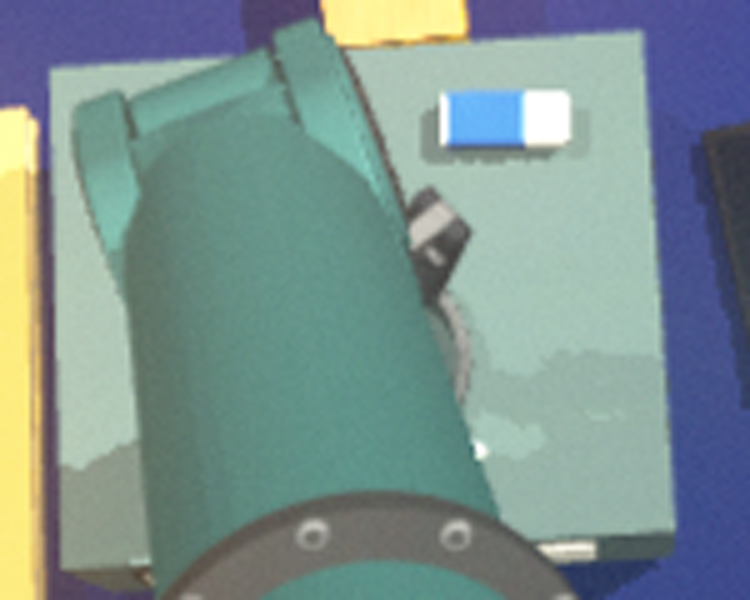

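View pics/side1.png

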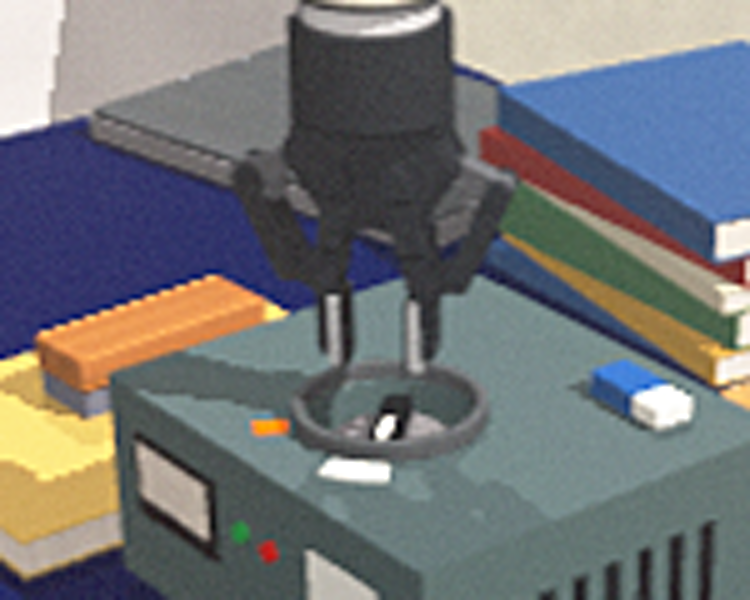

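The jaws straddle the bar, centred over the ring, with the pads across the bar. Now going down inside.

```bash
python3 -m creep '0 -.014 .1 0 22;0 0 .1 0 22;0 0 .1 0 22;0 0 0 0 22;0 0 0 0 22;0 0 0 0 22'; python3 -m creep '0 0 .02 0 22;0 0 .02 0 22;0 0 0 0 22;0 0 0 0 22';python3 -c "
from h import *
s=r.state();print(s['tcp_pos'],s['ft_force'],s['ft_torque'])"
```

```text
time_s: 3.5
tcp_pos: [0.5612, 0.0918, 0.1436]
orientation: [[-0.745, -0.667, 0.001], [-0.667, 0.745, 0.0], [-0.0, -0.0, -1.0]]
ft_force: [-0.8, 0.5, -0.0]
gripper_width: 0.0219
finger_force: 0.0
time_s: 3.9
tcp_pos: [0.5609, 0.0916, 0.1393]
orientation: [[-0.745, -0.667, -0.0], [-0.667, 0.745, -0.0], [0.0, 0.0, -1.0]]
ft_force: [-0.9, -0.8, 0.5]
gripper_width: 0.0218
finger_force: 0.0
[0.56090797 0.09164307 0.13928021] [-0.86468791 -0.79416087  0.48214162] [-0.02917055  0.04402942  0.07639812]
```

```bash
for i in 1; do python3 -m creep '0 0 .015 0 20;0 0 0 0 20;0 0 0 0 20'; python3 -m creep '0 0 .015 0 20;0 0 0 0 20;0 0 0 0 20'; python3 -m creep '0 0 .015 0 20;0 0 0 0 20;0 0 0 0 20';done | grep -E 'tcp|ft_f|time'
```

```text
time_s: 4.2
tcp_pos: [0.561, 0.0917, 0.1378]
ft_force: [-0.3, 0.1, 0.1]
time_s: 4.5
tcp_pos: [0.5609, 0.0916, 0.1362]
ft_force: [0.8, 0.1, -0.2]
time_s: 4.8
tcp_pos: [0.5609, 0.0916, 0.1347]
ft_force: [-0.2, 0.3, -0.3]
```

```bash
(python3 -m creep '0 0 .015 0 20;0 0 0 0 20;0 0 0 0 20'; python3 -m creep '0 0 .015 0 20;0 0 0 0 20;0 0 0 0 20'; python3 -m creep '0 0 .01 0 20;0 0 0 0 20;0 0 0 0 20'; python3 -m creep '0 0 .01 0 20;0 0 0 0 20;0 0 0 0 20') | grep -E 'tcp|ft_f|time'
```

```text
time_s: 5.1
tcp_pos: [0.5609, 0.0916, 0.1332]
ft_force: [-0.6, 0.4, -0.2]
time_s: 5.4
tcp_pos: [0.5609, 0.0916, 0.1318]
ft_force: [0.4, 0.3, -0.7]
time_s: 5.7
tcp_pos: [0.5611, 0.0917, 0.1311]
ft_force: [0.2, -0.2, 3.0]
time_s: 6.0
tcp_pos: [0.5611, 0.0917, 0.13]
ft_force: [-1.2, 0.4, 4.0]
```

```bash
python3 -m creep '0 0 -.025 0 20;0 0 0 0 10;0 0 0 0 10;0 0 0 0 10;0 0 0 0 10' 25; python3 -c "
from h import *
s=r.state();print(s['ft_torque'])"
```

```text
time_s: 6.5
tcp_pos: [0.5616, 0.0908, 0.1325]
orientation: [[-0.746, -0.666, 0.001], [-0.666, 0.746, -0.001], [-0.0, -0.001, -1.0]]
ft_force: [0.3, -3.1, 3.4]
gripper_width: 0.0131
finger_force: 27.9
[-0.73278152 -0.31453688  0.09761473]
```

```bash
(python3 -m creep '0 -.015 0 0 10;0 0 0 0 10;0 0 0 0 10'; python3 -m creep '0 0 .02 0 10;0 0 0 0 10;0 0 0 0 10';python3 -m creep '0 0 .015 0 10;0 0 0 0 10;0 0 0 0 10') | grep -E 'tcp|ft_f|time|width|fing'
```

```text
time_s: 6.8
tcp_pos: [0.5617, 0.0908, 0.1322]
ft_force: [0.1, -1.1, 3.6]
gripper_width: 0.0132
finger_force: 27.8
time_s: 7.1
tcp_pos: [0.5616, 0.0908, 0.1302]
ft_force: [-0.3, -0.9, 3.9]
gripper_width: 0.0129
finger_force: 27.9
time_s: 7.4
tcp_pos: [0.5617, 0.0908, 0.1288]
ft_force: [-1.1, -0.3, 4.8]
gripper_width: 0.0129
finger_force: 28.0
```

```bash
(python3 -m creep '0 0 .01 0 10;0 0 0 0 10;0 0 0 0 10';python3 -m creep '0 0 .01 0 10;0 0 0 0 10;0 0 0 0 10';python3 -m creep '0 0 .01 0 10;0 0 0 0 10;0 0 0 0 10') | grep -E 'tcp|ft_f'
```

```text
tcp_pos: [0.5617, 0.0908, 0.1279]
ft_force: [0.0, -0.9, 6.3]
tcp_pos: [0.5617, 0.0908, 0.1271]
ft_force: [-1.4, -0.7, 6.8]
tcp_pos: [0.5617, 0.0908, 0.1269]
ft_force: [-3.4, -1.1, 13.3]
```

```bash
(python3 -m creep '0 0 0 0 10;0 0 0 0 10';python3 -m creep '0 0 0 .01 10;0 0 0 .01 10;0 0 0 0 10') | grep -vE 'fing|wid'; python3 -c "
from h import *
s=r.state();print(s['ft_torque'])"
```

```text
time_s: 8.5
tcp_pos: [0.5617, 0.0908, 0.1269]
orientation: [[-0.745, -0.667, -0.0], [-0.667, 0.745, 0.0], [0.0, 0.0, -1.0]]
ft_force: [-3.1, -1.2, 13.8]
time_s: 8.8
tcp_pos: [0.5617, 0.0908, 0.1269]
orientation: [[-0.786, -0.618, -0.0], [-0.618, 0.786, 0.0], [0.0, 0.0, -1.0]]
ft_force: [-3.6, -0.5, 12.6]
[0.1736211  0.36967097 0.04869764]
```

```bash
for k in 1; do python3 -m creep '0 0 0 .025 10;0 0 0 .025 10;0 0 0 .025 10;0 0 0 .025 10;0 0 0 0 10'; python3 -c "
from h import *
s=r.state();print(s['ft_torque'])";  python3 -m creep '0 0 0 .015 10;0 0 0 0 10'; python3 -c "
from h import *
s=r.state();print(s['ft_torque'])"; done
```

```text
time_s: 9.3
tcp_pos: [0.5618, 0.0909, 0.1269]
orientation: [[-0.939, -0.344, -0.0], [-0.344, 0.939, 0.0], [-0.0, 0.0, -1.0]]
ft_force: [-3.0, -0.9, 12.9]
gripper_width: 0.0131
finger_force: 28.5
[-0.17102886  0.64544504 -0.04231305]
time_s: 9.5
tcp_pos: [0.5618, 0.0909, 0.1269]
orientation: [[-0.954, -0.3, -0.0], [-0.3, 0.954, 0.0], [-0.0, 0.0, -1.0]]
ft_force: [-3.5, -1.0, 13.1]
gripper_width: 0.0133
finger_force: 28.5
[-0.11872678  0.62733355  0.01855688]
```

```bash
python3 -m creep '0 0 0 .028 10;0 0 0 .028 10;0 0 0 .028 10;0 0 0 .028 10;0 0 0 0 10'; python3 -m creep '0 0 0 .028 10;0 0 0 .028 10;0 0 0 .028 10;0 0 0 .028 10;0 0 0 0 10;0 0 0 0 10'; python3 -c "
from h import *
s=r.state();print(s['ft_torque'],s['q'][6])"
```

```text
time_s: 10.0
tcp_pos: [0.5618, 0.0909, 0.1269]
orientation: [[-0.999, 0.048, -0.0], [0.048, 0.999, 0.0], [0.0, 0.0, -1.0]]
ft_force: [-2.5, -0.4, 12.9]
gripper_width: 0.013
finger_force: 28.5
time_s: 10.6
tcp_pos: [0.5618, 0.091, 0.1269]
orientation: [[-0.922, 0.388, -0.0], [0.388, 0.922, 0.001], [0.0, 0.001, -1.0]]
ft_force: [-2.6, -0.1, 13.3]
gripper_width: 0.0134
finger_force: 28.5
[-0.10965478  0.69316984 -0.04796301] 1.1569841884789829
```

```bash
T='from h import *
s=r.state();print(s["ft_torque"])'; python3 -m creep '0 0 0 .01 10;0 0 0 .01 10;0 0 0 0 10;0 0 0 0 10'|grep ori; python3 -c "$T"; python3 -m creep '0 0 0 .006 10;0 0 0 0 10;0 0 0 0 10'|grep ori; python3 -c "$T"; python3 -m creep '0 0 0 .005 10;0 0 0 0 10;0 0 0 0 10'; python3 -c "$T"
```

```text
orientation: [[-0.896, 0.445, -0.0], [0.445, 0.896, 0.001], [0.001, 0.001, -1.0]]
[-0.12642696  0.64660373  0.00979116]
orientation: [[-0.887, 0.461, -0.0], [0.461, 0.887, 0.001], [0.001, 0.001, -1.0]]
[-0.06647757  0.63779618 -0.04160906]
time_s: 11.6
tcp_pos: [0.5618, 0.091, 0.1269]
orientation: [[-0.88, 0.475, -0.0], [0.475, 0.88, 0.001], [0.001, 0.001, -1.0]]
ft_force: [-2.9, -0.7, 13.3]
gripper_width: 0.0134
finger_force: 28.5
[-0.02883766  0.71405659 -0.04256227]
```

```bash
T='from h import *
s=r.state();print(s["ft_torque"])'; python3 -m creep '0 0 0 .005 10;0 0 0 0 10;0 0 0 0 10'|grep ori; python3 -c "$T"; python3 -m creep '0 0 0 .005 10;0 0 0 0 10;0 0 0 0 10'|grep ori; python3 -c "$T"
```

```text
orientation: [[-0.873, 0.489, -0.0], [0.489, 0.873, 0.001], [0.001, 0.001, -1.0]]
[-0.08788081  0.71741174  0.10667672]
orientation: [[-0.865, 0.501, -0.0], [0.501, 0.865, 0.001], [0.0, 0.001, -1.0]]
[-0.07345534  0.60484632  0.2699714 ]
```

```bash
T='from h import *
s=r.state();print(s["ft_torque"])'; python3 -m creep '0 0 0 -.006 10;0 0 0 0 10;0 0 -.01 0 10;0 0 -.01 0 10;0 0 -.01 0 10;0 0 0 0 10;0 0 0 0 10'; python3 -c "$T"; python3 -m creep '0 0 -.01 0 10;0 0 -.01 0 10;0 0 0 0 10;0 0 0 0 10'; python3 -c "$T"
```

```text
time_s: 12.9
tcp_pos: [0.5618, 0.091, 0.1289]
orientation: [[-0.874, 0.486, -0.0], [0.486, 0.874, 0.0], [0.0, 0.0, -1.0]]
ft_force: [-1.2, -0.4, 6.1]
gripper_width: 0.0132
finger_force: 27.6
[-0.0332228   0.1993345   0.08382182]
time_s: 13.3
tcp_pos: [0.5618, 0.0909, 0.1308]
orientation: [[-0.874, 0.486, -0.0], [0.486, 0.874, 0.0], [0.0, 0.0, -1.0]]
ft_force: [-1.3, 1.6, 4.9]
gripper_width: 0.0133
finger_force: 27.5
[0.18324983 0.27664235 0.0541912 ]
```

```bash
python3 -m creep '0 0 -.01 0 10;0 0 -.01 0 10;0 0 0 0 10;0 0 0 0 10'|grep -E 'tcp|ft'; python3 -m creep '0 0 -.005 0 10;0 0 -.005 0 10;0 0 0 0 10;0 0 0 0 10'|grep -E 'tcp|ft'
```

```text
tcp_pos: [0.5618, 0.0909, 0.1327]
ft_force: [-0.4, 0.9, 1.8]
tcp_pos: [0.5618, 0.0909, 0.1329]
ft_force: [2.9, 2.0, -12.5]
```

The knob is fully up and held against its top stop. Releasing it and retreating.

```bash
python3 -m creep '0 0 .005 0 10;0 0 0 0 24;0 0 0 0 24;0 0 0 0 24;0 0 0 0 24'|grep -E 'tcp|ft|wid'; python3 -m creep '0 0 -.1 0 26;0 0 -.2 0 26;0 0 -.3 0 26;0 0 -.3 0 26;0 0 -.3 0 26;0 .4 0 0 26;0 .4 0 0 26;0 .4 0 0 26;0 .4 0 0 26;0 .4 0 0 26'; python3 -m creep '0 .4 0 0 26;0 .4 0 0 26;0 .4 0 0 26;0 .4 0 0 26;0 0 0 0 26;0 0 0 0 26;0 0 0 0 26'
python3 - <<'E'
from h import *
c=eyes.camera('top'); cv2.imwrite('pics/top2.png',cv2.resize(c['color'][180:300,205:355][:,:,::-1],None,fx=5,fy=5,interpolation=cv2.INTER_CUBIC))
E
```

```text
tcp_pos: [0.5622, 0.0899, 0.1339]
ft_force: [1.0, -0.2, 0.7]
gripper_width: 0.0239
time_s: 15.6
tcp_pos: [0.6598, 0.2665, 0.2544]
orientation: [[-0.874, 0.487, 0.001], [0.487, 0.874, 0.0], [-0.001, 0.0, -1.0]]
ft_force: [0.5, 0.5, 0.4]
gripper_width: 0.0258
finger_force: 0.0
time_s: 16.3
tcp_pos: [0.7371, 0.4031, 0.2537]
orientation: [[-0.873, 0.488, -0.0], [0.488, 0.873, -0.002], [-0.001, -0.002, -1.0]]
ft_force: [-0.0, -1.0, 0.5]
gripper_width: 0.0261
finger_force: 0.0
```

View pics/top2.png

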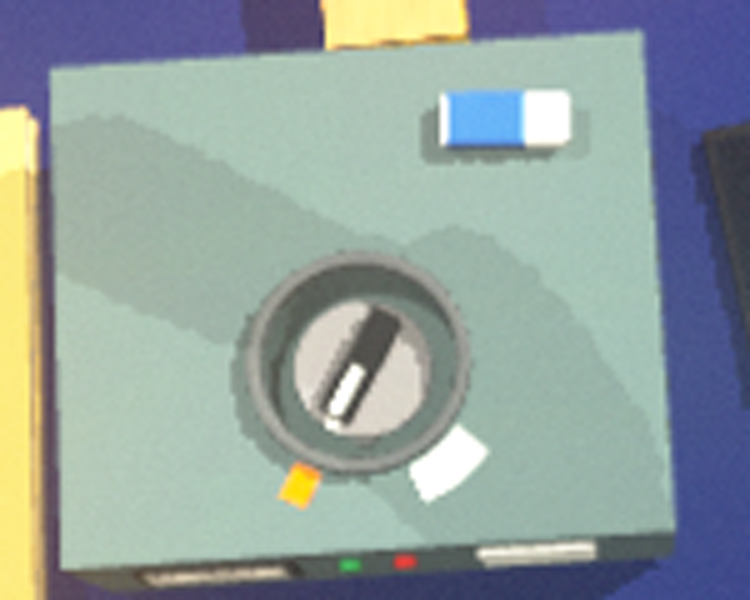

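The pointer runs from crop (355,375) to (335,420), straight at the orange mark at (300,485). The knob is up and the eraser hasn't moved.

```bash
python3 -c "
from h import *
print(r.sign_off())"
```

```text
the job is handed in; nothing more can be done
None
```

The stabiliser is switched to orange: I pushed the knob to its seat at about 13 N, turned it clockwise to the stop and let it come fully up. The last picture shows the pointer on the orange mark, and the job was handed in at about 16 s.

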